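# Load the balance plate and wedge it off its rests

### The job

One of the three pockets in the hinged balance plate has no brass weight in it: seat one spare weight from the wooden rack in that empty pocket, leaving the other spare in the rack and the loaded weights where they are. Then take the yellow levelling wedge by its dark tab and, keeping it flat on the table, push it thin end first under the plate's free front edge until the plate just lifts off its rest blocks, by a few millimetres, so that the edge sits within the wedge's green band. Finish holding the wedge there in the gripper, with the plate carried by the wedge and untouched by the robot, and leave the other things on the table alone.

Things in the scene. Friction and masses are not known exactly. Their poses are not given: they have to be found in the camera images.
- stand: fixed blue frame carrying the hinged plate, 175 x 235 mm, place and yaw vary. Origin: on the table below the plate's middle; x points from the plate's free front edge to the hinge at the back, y along the hinge, z up. Two dark rest blocks, 22 mm high, bear the plate's front corners; between them, |y| < 70 mm, the front is open over bare table: the wedge enters there towards +x
- platen: hinged aluminium plate, 150 (x) x 200 (y) x 20 mm, 0.5 kg without weights. Origin on the hinge axis, at stand x = +83, z = 32 mm; axes as the stand's at rest, when its underside is 22 mm and its top 42 mm above the table. The front edge swings up freely about the hinge. Pushing the wedge under the loaded plate takes about 10 to 22 N
- plate_edge (a point): middle of the plate's lower front edge, at stand x = -75 mm, y = 0, z = 22 mm when the plate rests; its height in the stand's frame above 22 mm is the lift. Lift wanted: 1.5 to 8 mm
- pocket_1 (a point): centre of the floor of round pocket 1 in the plate, at stand x = 0, y = -60 mm, 30 mm above the table at rest; pocket 32 mm diameter, 12 mm deep, opening upward with a 1 mm chamfer. Two of the three pockets hold a weight, one is empty, a different one each time
- pocket_2 (a point): centre of the floor of round pocket 2 in the plate, at stand x = 0, y = 0 mm, 30 mm above the table at rest; pocket 32 mm diameter, 12 mm deep, opening upward with a 1 mm chamfer. Two of the three pockets hold a weight, one is empty, a different one each time
- pocket_3 (a point): centre of the floor of round pocket 3 in the plate, at stand x = 0, y = 60 mm, 30 mm above the table at rest; pocket 32 mm diameter, 12 mm deep, opening upward with a 1 mm chamfer. Two of the three pockets hold a weight, one is empty, a different one each time
- weight_1: solid brass check weight, upright cylinder 28 mm diameter, 50 mm tall, about 0.2 kg; origin: centre of its underside; any yaw is alike. Already stands in one of the three pockets; leave it
- weight_2: solid brass check weight, upright cylinder 28 mm diameter, 50 mm tall, about 0.2 kg; origin: centre of its underside; any yaw is alike. Already stands in one of the three pockets; leave it
- spare_1: solid brass check weight, upright cylinder 28 mm diameter, 50 mm tall, about 0.2 kg; origin: centre of its underside; any yaw is alike. Spare, stands at the start in a shallow hole of the rack at rack x = 0, y = -38 mm, its underside 8 mm above the table
- spare_2: solid brass check weight, upright cylinder 28 mm diameter, 50 mm tall, about 0.2 kg; origin: centre of its underside; any yaw is alike. Spare, stands at the start in a shallow hole of the rack at rack x = 0, y = 38 mm, its underside 8 mm above the table
- rack: fixed dark wooden rack for the spares, 70 (x) x 140 (y) x 16 mm, with two holes 32 mm wide and 8 mm deep at y = -38 and +38 mm; origin: centre of its underside on the table. It stands to the left or to the right of the stand
- wedge: loose yellow wedge, 0.35 kg, 138 x 40 mm, flat on the table on the side away from the rack. Origin: on its underside, below the dark upright grip tab at the thick end (tab x -18 to 20 mm, 18 mm wide in y, 56 mm high, bare on both sides); x points to the thin end. Ramp: 34 mm high at x = 20 mm, straight down to 6 mm at x = 120 mm. Green band on the ramp, x = 37 to 55 mm
- wedge_tip (a point): middle of the wedge's thin end, on its underside, at wedge x = 120 mm. The ramp first touches the resting plate's edge when this point is 57 mm past (behind) the edge; each further 10 mm lifts the edge 2.8 mm, so about 64 to 84 mm past it is right
- gauge: nickel pressure gauge lying on its back, 100 mm diameter, 40 mm high, with a brass connector; leave alone
- feeler_block: blued steel feeler block, 90 x 28 x 16 mm; leave alone
- flange_a: aluminium test flange, 84 mm diameter, 28 mm high; leave alone
- flange_b: second aluminium test flange, same size; leave alone
- handwheel: red-painted valve handwheel lying flat, 98 mm diameter, 22 mm high; leave alone
Mind the look-alikes: they are no part of the job. Leave any purple look-alike of the spare_2 alone. Of the things that look like the wedge, the smaller one is meant.

How it is judged:
On the way, in this order (a step that is already met when the one before it is completed fails the run):
1. every pocket of the plate holds a seated weight (((horizontal distance between weight_1 and pocket_1 below 0.007 m and distance between weight_1 and pocket_1 below 0.009 m and angle between weight_1's own z axis and vertical below 0.15 rad) or (horizontal distance between weight_2 and pocket_1 below 0.007 m and distance between weight_2 and pocket_1 below 0.009 m and angle between weight_2's own z axis and vertical below 0.15 rad) or (horizontal distance between spare_1 and pocket_1 below 0.007 m and distance between spare_1 and pocket_1 below 0.009 m and angle between spare_1's own z axis and vertical below 0.15 rad) or (horizontal distance between spare_2 and pocket_1 below 0.007 m and distance between spare_2 and pocket_1 below 0.009 m and angle between spare_2's own z axis and vertical below 0.15 rad)) and ((horizontal distance between weight_1 and pocket_2 below 0.007 m and distance between weight_1 and pocket_2 below 0.009 m and angle between weight_1's own z axis and vertical below 0.15 rad) or (horizontal distance between weight_2 and pocket_2 below 0.007 m and distance between weight_2 and pocket_2 below 0.009 m and angle between weight_2's own z axis and vertical below 0.15 rad) or (horizontal distance between spare_1 and pocket_2 below 0.007 m and distance between spare_1 and pocket_2 below 0.009 m and angle between spare_1's own z axis and vertical below 0.15 rad) or (horizontal distance between spare_2 and pocket_2 below 0.007 m and distance between spare_2 and pocket_2 below 0.009 m and angle between spare_2's own z axis and vertical below 0.15 rad)) and ((horizontal distance between weight_1 and pocket_3 below 0.007 m and distance between weight_1 and pocket_3 below 0.009 m and angle between weight_1's own z axis and vertical below 0.15 rad) or (horizontal distance between weight_2 and pocket_3 below 0.007 m and distance between weight_2 and pocket_3 below 0.009 m and angle between weight_2's own z axis and vertical below 0.15 rad) or (horizontal distance between spare_1 and pocket_3 below 0.007 m and distance between spare_1 and pocket_3 below 0.009 m and angle between spare_1's own z axis and vertical below 0.15 rad) or (horizontal distance between spare_2 and pocket_3 below 0.007 m and distance between spare_2 and pocket_3 below 0.009 m and angle between spare_2's own z axis and vertical below 0.15 rad))), for 0.2 s.
2. the gripped wedge carries the plate just off its rests (z of plate_edge in the frame of stand between 0.0235 and 0.03 m and contact force between wedge and platen above 1 N and contact force between the fingers and wedge above 2 N and contact force between each of the fingers, the arm and platen below 0.5 N), for 0.2 s.
At the end, for the whole second after the job is handed in: Each pocket holds a seated weight (within 7 mm, upright to 0.15 rad), one spare stands in the rack; the plate edge is 1.5 to 8 mm up, carried (over 1 N) by the still wedge flat on the table (0.08 rad, 6 mm), which the fingers hold (over 2 N); robot not on the plate (all of step 1 and all of step 2 and angle between wedge's own z axis and vertical below 0.08 rad and height (world z) of wedge below 0.006 m and linear speed of each of wedge, platen below 0.02 m/s and ((horizontal distance between spare_1 and rack below 0.055 m and height (world z) of spare_1 below 0.025 m and angle between spare_1's own z axis and vertical below 0.2 rad) or (horizontal distance between spare_2 and rack below 0.055 m and height (world z) of spare_2 below 0.025 m and angle between spare_2's own z axis and vertical below 0.2 rad))); the arm keeps its last pose, push and grip.
It fails at once if a bystander is pushed more than 20 mm (distance of any of gauge, feeler_block, flange_a, flange_b, handwheel from where it was at the start of the episode above 0.02 m).
It fails at once if a weight that was already loaded is moved out of its pocket (distance of any of weight_1, weight_2 from where it was at the start of the episode above 0.02 m).
It fails at once if the plate's front edge is thrown up more than 20 mm (z of plate_edge in the frame of stand above 0.042 m).
It also fails if it takes over 54 s, if anything falls off the work surface, if the arm or the gripper's body presses on something with over 40 N, if the wrist force passes 120 N, or if a joint passes its speed limit or range.

### The arm

A 6-joint arm with a two-finger parallel gripper is mounted at the origin on the work surface. World frame = base frame: x ahead of the robot, y to its left, z up, the work surface at z = 0. Lengths are in m, angles in rad, forces in N, time in s.
With the tool pointing down it reaches from about 0.3 to 0.875 m from the base axis. Payload 6.4 kg.
Tool frame: the origin (TCP) lies at the very end of the fingers, on their centre line; the grasp point (between the pads) lies tcp_to_grasp behind it (tcp_to_grasp is the distance from the TCP to the grasp point, in m); z points along the fingers, y is the direction in which the jaws open and shut (so a half turn about z gives the same grasp; the last joint's range is limited). The gripper opens to 85 mm and grips with 20 to 120 N. Pads are 22 mm wide; open, the fingers measure 114 mm over their backs; the gripper's body (76 mm by 85 mm) begins 54 mm behind the grasp point. The pads swing forward as they close: fully open they stand 13 mm farther back than shut.
Start: joints at [-1.34, 0.181, 1.607, -0, 1.354, -0.206], TCP at [0.243, -0.521, 0.231] pointing down, gripper open.
Joint ranges: [-2.99, 2.99], [-0.89, 2.07], [0.3, 2.58], [-1.14, 4.28], [0, 2.63], [-3.12, 3.12]. Speed limits (rad/s): [2.57, 2.57, 3.01, 3.14, 3.14, 3.14].

### API

Orientations are given as a unit quaternion [w, x, y, z].
In Python, from bench import get_obs, camera, hand_in, tcp_to_grasp gives the robot as it stands.
- The arm moves only by the shell command python3 -m inch 'ROWS' [OPENING]. ROWS is JSON, a list of rows, each an object with "delta_pos": the shift along the tool's x, y, z in cm, a list of three; "rotation": the turn, a rotation vector about the tool's x, y, z in rad, a list of three. In form: [{"delta_pos": [x, y, z], "rotation": [rx, ry, rz]}, ...]. A call has 1 to 10 rows; each row shifts and turns the commanded pose from where the row before left it, along the tool's axes as they then stand; what a row does not reach is not made up. A row lasts 1/10 s, in which the tool goes at most 50 mm and 8.59 degrees, less where a joint would pass 70% of its speed; a pose out of reach is approached as far as the arm can. A call is refused whole if a number of a shift passes 5 or a number of a turn 0.15, either way. A call with a gripper value outside its range is refused whole. OPENING is the finger opening in cm, from 0 to 8.54, set as the call begins (- or left out, the last holds). The fingers move at their own pace and stop on an object; the grip force is fixed at half the most. Time passes only in rows, so rows that do not move let the fingers close. It gives the time, the measured TCP pose, the force and the opening at its end, in the units of the state.
- get_obs(): the state, without advancing time (a new reading comes with each control period).
- camera(name): name is "scene" or "top"; returns a dict with "color" (420x560x3 uint8, red, green, blue), "vfov" (degrees; the focal length in pixels is half the picture's height over the tangent of half this angle, whatever the lens; pixels are square), "cx", "cy" (the principal point, pixels), "k1" (the pictures are not rectified: a ray, as slopes to the right and down, at radius r is drawn at 1 + k1 r^2 times it, then the intrinsics apply), "eye" and "orientation" of the camera in the world. Camera axes: x right, y down, z forward; pixel columns grow to the right and rows downward; lengths in m; the calibration is good to about 2 mm. A picture is of the moment at which its call begins. There is no depth.
- hand_in(): hands the job in, once; it reports no verdict.
The state is a dict: "time_s": time; "q": joint angles; "dq": joint speeds; "joint_efforts": joint torques, N m; "eef_pos": TCP position; "eef_rot": TCP orientation; "wrist_force": force on the tool from outside, world axes, zero at the start; "torque": the same for the moment, N m; "opening": opening from 0.0 (shut) to 1.0 (fully open).
Only numpy, scipy, OpenCV 4.12 (cv2) and the standard library are available. Lean on these libraries where they do the work, as an engineer would, in place of code of your own. Each camera call takes 0.05 s, during which the arm holds its last target.

## Working session

There is one attempt and no reset: what is moved stays moved. The work goes in short steps, Python scripts to look and compute and a shell command to move; the robot and the scene stay as the last step left them, time stands still between calls to the robot, and variables do not carry over. Pictures are saved under pics/ and viewed, and the job is handed in when it is done.

```bash
ls; mkdir -p pics
python3 - <<'E'
from bench import get_obs, camera, tcp_to_grasp
import cv2
print(tcp_to_grasp, get_obs())
for n in("scene","top"):
    c=camera(n); cv2.imwrite(f"pics/{n}0.png",c["color"][:,:,::-1]); print({k:v for k,v in c.items() if k!="color"})
E
```

```text
pics
0.0187 {'time_s': 0.0, 'q': array([-1.34028339e+00,  1.81541251e-01,  1.60796964e+00, -3.97071994e-06,
        1.35378864e+00, -2.06310011e-01]), 'dq': array([ 5.61297097e-05, -2.15470865e-04, -8.50780880e-04, -1.91908792e-03,
        1.19946208e-03,  1.33395061e-03]), 'joint_efforts': array([-1.69838804e-03, -4.44872653e+01, -3.51340127e+01, -3.60417198e-04,
        9.06761969e-03, -2.23689568e-05]), 'eef_pos': array([ 0.24314694, -0.52047607,  0.23040257]), 'eef_rot': array([-8.53354326e-04,  9.76242432e-01,  2.16679452e-01, -1.22659136e-05]), 'wrist_force': array([-0.4151918 ,  0.81294624,  0.25755078]), 'torque': array([0.00939033, 0.0184274 , 0.03500979]), 'opening': 0.9946881944312987}
{'vfov': 50.76456858203717, 'cx': 278.79026495001256, 'cy': 204.4217094298064, 'k1': -0.14061842833790686, 'eye': array([ 1.2662634 , -0.55474069,  0.68894938]), 'orientation': array([-0.40538317,  0.78958924,  0.41132528, -0.20742428])}
{'vfov': 49.87302205186405, 'cx': 285.9575917302099, 'cy': 213.19227265368283, 'k1': -0.06577476513745704, 'eye': array([ 0.2837516 , -0.02804129,  1.47323938]), 'orientation': array([ 0.06266477, -0.69518157,  0.71320127, -0.06434019])}
```

View pics/scene0.png

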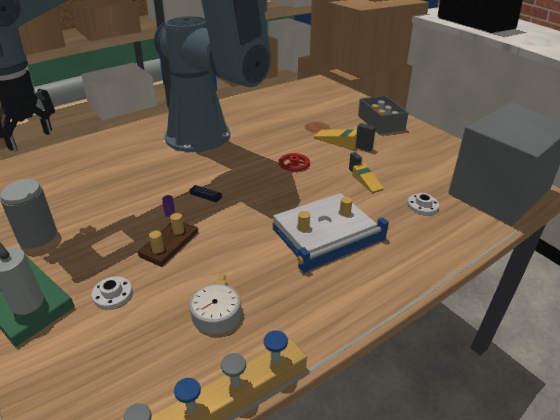

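View pics/top0.png

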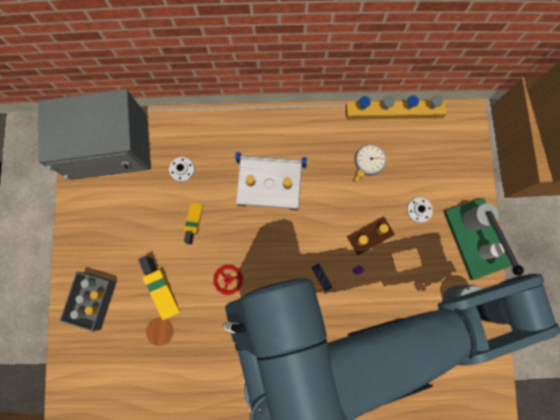

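The middle pocket (pocket 2, scene (324,220), top (269,183)) is empty. The spares are at top (383,229) and (363,239). The smaller wedge is at top (193,223) with its tab at (189,238). Next I'll zoom in on these.

```bash
cat > h.py <<'E'
import numpy as np, cv2
from scipy.spatial.transform import Rotation as R
def cal(c):
    H=c["color"].shape[0]; f=H/2/np.tan(np.radians(c["vfov"])/2)
    q=c["orientation"]; return f,R.from_quat([q[1],q[2],q[3],q[0]]).as_matrix()
def px2w(c,u,v,z):
    f,M=cal(c); d=np.array([(u-c["cx"])/f,(v-c["cy"])/f]); rd=np.hypot(*d); r=rd
    for _ in range(30): r=rd/(1+c["k1"]*r*r)
    s=d*(r/rd if rd else 1); ray=M@np.array([s[0],s[1],1]); return c["eye"]+ray*(z-c["eye"][2])/ray[2]
def w2px(c,p):
    f,M=cal(c); a=M.T@(np.asarray(p)-c["eye"]); s=a[:2]/a[2]; s=s*(1+c["k1"]*s@s); return s*f+[c["cx"],c["cy"]]
def crop(c,u0,v0,u1,v1,k,name):
    im=cv2.resize(c["color"][v0:v1,u0:u1,::-1],None,fx=k,fy=k,interpolation=cv2.INTER_CUBIC); cv2.imwrite("pics/"+name,im)
E
python3 - <<'E'
from h import *; from bench import camera
import pickle
c=camera("top"); s=camera("scene"); pickle.dump((c,s),open("c0.pkl","wb"))
crop(c,170,140,320,250,5,"t1.png"); crop(c,330,200,430,280,6,"t2.png"); crop(s,260,140,400,270,5,"s1.png"); crop(s,130,180,240,270,6,"s2.png")
E
```

```text
(no output)
```

View pics/t1.png

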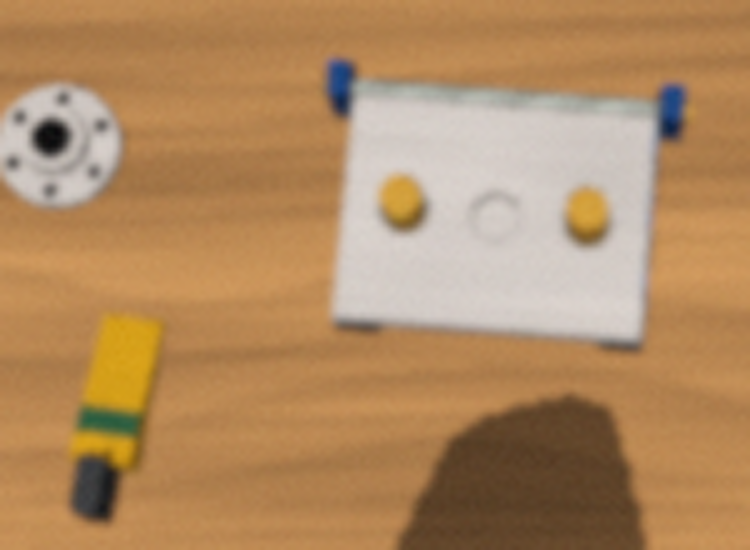

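View pics/t2.png

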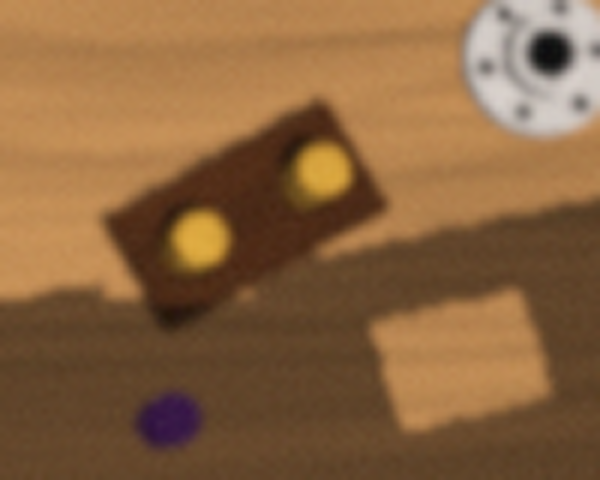

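View pics/s1.png

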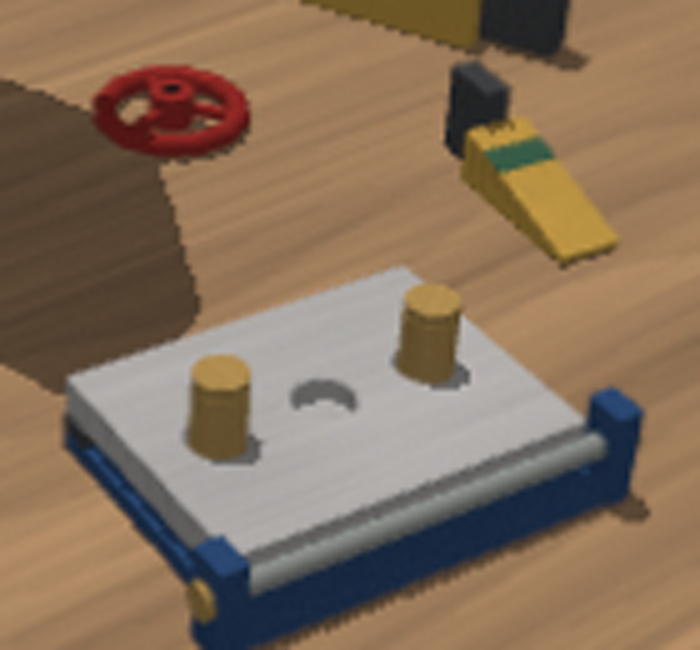

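View pics/s2.png

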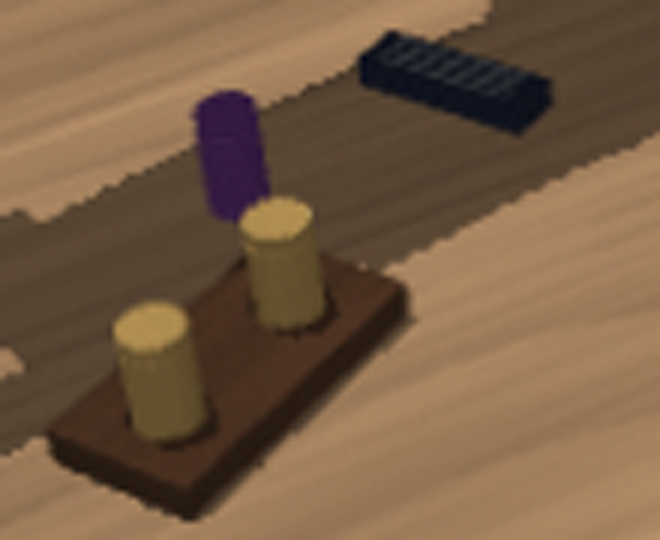

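```bash
cat > fit.py <<'E'
from h import *; import pickle
from scipy.optimize import least_squares
c,s=pickle.load(open("c0.pkl","rb"))
T=lambda x,y,u0,v0,k:(u0+(x+.5)/k-.5, v0+(y+.5)/k-.5)
t1=lambda x,y:(c,)+T(x,y,170,140,5)
t2=lambda x,y:(c,)+T(x,y,330,200,6)
s1=lambda x,y:(s,)+T(x,y,260,140,5)
s2=lambda x,y:(s,)+T(x,y,130,180,6)
def fit(obs,x0,name):
    def f(p,full=False):
        a=R.from_euler('z',p[2]).as_matrix(); out=[]
        for cam_,(m,(q,u,v)) in enumerate(obs):
            w=a@np.array(m)+[p[0],p[1],0]; out.append(w2px(q,w)-[u,v])
        return np.array(out) if full else np.ravel(out)
    r=least_squares(f,x0,loss='soft_l1',f_scale=1); print(name,r.x.round(4)); print(f(r.x,True).round(2).tolist())
    for nm,q in (("top",c),("scene",s)):
        o=[i for i in obs if i[1][0] is q]
        rr=least_squares(lambda p:np.ravel([w2px(q,R.from_euler('z',p[2]).as_matrix()@np.array(m)+[p[0],p[1],0])-[u,v] for m,(_,u,v) in o]),x0); print("  ",nm,rr.x.round(4))
    return r.x
if __name__=="__main__":
    st=fit([((0,.06,.08),t1(402,199)),((0,-.06,.08),t1(587,211)),((0,0,.042),t1(495,216)),((-.075,.1,.042),t1(335,318)),((-.075,-.1,.042),t1(640,338)),
     ((0,-.06,.08),s1(221,372)),((0,.06,.08),s1(432,300)),((-.075,.1,.042),s1(405,267)),((-.075,-.1,.042),s1(68,380)),((0,0,.042),s1(324,396))],[.6,0,0],"stand")
    g=px2w(*t2(260,205),.05); 
    rk=fit([((0,.038,.058),t2(200,239)),((0,-.038,.058),t2(323,170)),((.035,.07,.016),t2(108,215)),((.035,-.07,.016),t2(320,100)),((-.035,-.07,.016),t2(387,205)),((-.035,.07,.016),t2(170,325)),
     ((0,-.038,.058),s2(152,327)),((0,.038,.058),s2(278,218))],[g[0],g[1],-.4],"rack")
    for y in(.038,-.038):print("spare",y,(R.from_euler('z',rk[2]).as_matrix()@[0,y,0]+[rk[0],rk[1],0]).round(4))
    g=px2w(*t1(95,480),.0)
    wd=fit([((.12,.02,.006),t1(104,316)),((.12,-.02,.006),t1(162,320)),((.055,.02,.0242),t1(80,405)),((.055,-.02,.0242),t1(141,412)),((.037,-.02,.0292),t1(136,436)),((.037,.02,.0292),t1(77,428)),
     ((.037,-.02,.0292),s1(485,155)),((.037,.02,.0292),s1(538,137)),((.055,.02,.0242),s1(555,155)),((.055,-.02,.0242),s1(503,172)),((.12,-.02,.006),s1(562,256)),((.12,.02,.006),s1(616,236))],[g[0],g[1],0],"wedge")
E
python3 fit.py
```

```text
stand [ 0.6469  0.0191 -0.0986]
[[-0.6, -1.1], [0.01, -0.84], [0.04, -0.24], [-0.6, -0.36], [0.05, 0.05], [-0.11, -0.14], [-0.01, -0.38], [-0.8, -0.64], [-0.63, -0.69], [-0.1, 0.39]]
   top [ 0.6453  0.0186 -0.0934]
   scene [ 0.6482  0.0189 -0.1039]
rack [ 0.4699 -0.3091  0.4746]
[[-0.1, -0.59], [-0.03, -0.52], [-0.8, 0.32], [0.64, -0.83], [0.4, 0.19], [-0.34, 0.83], [-0.13, -0.29], [-0.17, -0.15]]
   top [ 0.4696 -0.3093  0.4734]
   scene [ 0.4709 -0.3092  0.4753]
spare 0.038 [ 0.4525 -0.2754  0.    ]
spare -0.038 [ 0.4873 -0.3429  0.    ]
wedge [ 0.4743  0.2808 -0.1498]
[[-0.24, -0.65], [-0.02, 0.01], [0.19, -0.21], [0.04, -0.1], [-0.12, 0.29], [-0.44, 0.37], [-0.67, -0.87], [0.0, -0.36], [0.05, 0.42], [-0.86, 0.18], [0.08, 0.13], [0.72, 0.66]]
   top [ 0.4741  0.2803 -0.147 ]
   scene [ 0.4743  0.2814 -0.1523]
```

```bash
cat > d.py <<'E'
import sys; from h import *; from bench import get_obs
def delta(tx,ty,tz,yy=None):
    o=get_obs(); q=o["eef_rot"]; M=R.from_quat([q[1],q[2],q[3],q[0]]).as_matrix()
    d=(M.T@(np.array([tx,ty,tz])-o["eef_pos"]))*100
    yaw=np.arctan2(M[1,1],M[0,1])
    print("t",round(o["time_s"],2),"pos",o["eef_pos"].round(4),"yawY",round(yaw,4),"tilt",M[:,2].round(4),"F",o["wrist_force"].round(1),"open",round(o["opening"],3),"j6",o["q"][5].round(2))
    print("delta cm",d.round(2), "rz", None if yy is None else round(-((yy-yaw+np.pi/2)%np.pi-np.pi/2),4))
if __name__=="__main__": delta(*map(float,sys.argv[1:]))
E
python3 -m inch '[{"delta_pos":[0,0,0],"rotation":[0,0,-0.148]},{"delta_pos":[0,0,0],"rotation":[0,0,-0.148]},{"delta_pos":[0,0,0],"rotation":[0,0,-0.148]},{"delta_pos":[0,0,0],"rotation":[0,0,-0.148]},{"delta_pos":[0,0,0],"rotation":[0,0,-0.148]},{"delta_pos":[0,0,0],"rotation":[0,0,-0.148]},{"delta_pos":[0,0,0],"rotation":[0,0,-0.148]},{"delta_pos":[0,0,0],"rotation":[0,0,0]}]' 8.54
python3 d.py 0.4873 -0.3429 0.15 -0.0986
python3 - <<'E'
from fit import *
print("purple",px2w(*t2(168,420),.05),"wheel",px2w(c,228,279,.02),"flange",px2w(*t2(540,55),.028), "flange_b", px2w(*t1(60,145),.028))
E
```

```text
time_s: 1.0
eef_pos: [0.2432, -0.5209, 0.231]
eef_rot: [-0.0, 0.74, 0.672, 0.0]
wrist_force: [0.2, 0.5, -0.5]
opening: 0.997
t 1.0 pos [ 0.2432 -0.5209  0.231 ] yawY -0.0967 tilt [-1.e-04  5.e-04 -1.e+00] F [ 0.2  0.5 -0.5] open 0.997 j6 -1.24
delta cm [20.07 22.58  8.11] rz 0.0019
purple [ 0.35679068 -0.25499511  0.05      ] wheel [0.33910205 0.1555972  0.02      ] flange [ 0.55004956 -0.47305069  0.028     ] flange_b [0.70603063 0.30824721 0.028     ]
```

```bash
python3 -m inch '[{"delta_pos":[2.5,2.82,0],"rotation":[0,0,0]},{"delta_pos":[2.5,2.82,0],"rotation":[0,0,0]},{"delta_pos":[2.5,2.82,0],"rotation":[0,0,0]},{"delta_pos":[2.5,2.82,0],"rotation":[0,0,0]},{"delta_pos":[2.5,2.82,0],"rotation":[0,0,0]},{"delta_pos":[2.5,2.82,2.7],"rotation":[0,0,0]},{"delta_pos":[2.5,2.82,2.7],"rotation":[0,0,0]},{"delta_pos":[2.5,2.82,2.7],"rotation":[0,0,0]},{"delta_pos":[0,0,3.0],"rotation":[0,0,0]},{"delta_pos":[0,0,2],"rotation":[0,0,0]}]'
python3 -m inch '[{"delta_pos":[0,0,0],"rotation":[0,0,0]},{"delta_pos":[0,0,0],"rotation":[0,0,0]}]'
python3 d.py 0.4873 -0.3429 0.024 -0.0986
python3 - <<'E'
from h import *; from bench import camera
s=camera("scene"); crop(s,110,140,250,270,5,"s3.png"); c=camera("top"); crop(c,300,150,440,280,5,"t3.png")
E
```

```text
time_s: 2.0
eef_pos: [0.4876, -0.342, 0.0978]
eef_rot: [-0.001, 0.742, 0.671, -0.0]
wrist_force: [-0.9, -0.1, -0.9]
opening: 0.995
time_s: 2.2
eef_pos: [0.4873, -0.3441, 0.1005]
eef_rot: [-0.0, 0.742, 0.671, -0.0]
wrist_force: [-0.4, -0.2, 0.8]
opening: 1.0
t 2.2 pos [ 0.4873 -0.3441  0.1005] yawY -0.1003 tilt [-4.e-04  4.e-04 -1.e+00] F [-0.4 -0.2  0.8] open 1.0 j6 -0.71
delta cm [ 0.12 -0.01  7.65] rz -0.0017
```

View pics/s3.png

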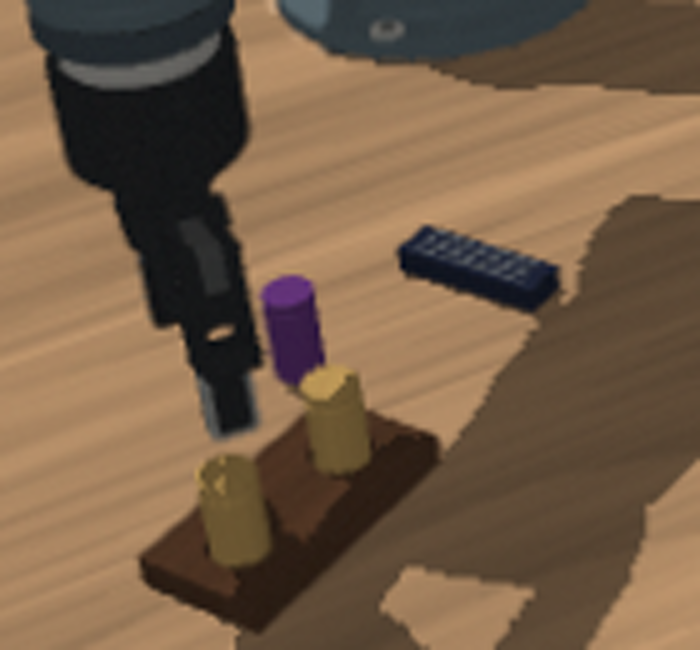

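View pics/t3.png

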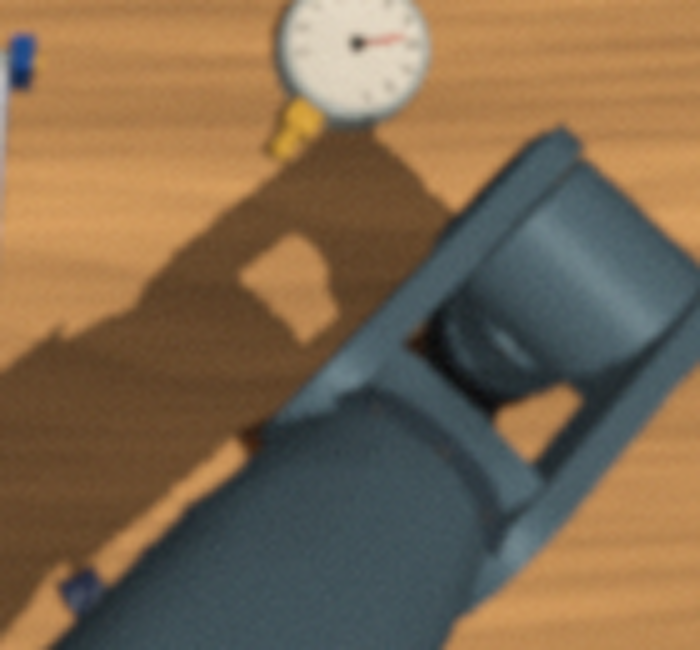

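The open gripper hangs above spare_1 (scene crop (235,460)), with the jaws along the view direction. Clear to descend.

```bash
python3 -m inch '[{"delta_pos":[0.12,0,2.5],"rotation":[0,0,0]},{"delta_pos":[0,0,2.5],"rotation":[0,0,0]},{"delta_pos":[0,0,1.5],"rotation":[0,0,0]},{"delta_pos":[0,0,1.1],"rotation":[0,0,0]},{"delta_pos":[0,0,0],"rotation":[0,0,0]},{"delta_pos":[0,0,0],"rotation":[0,0,0]}]'
python3 d.py 0.4873 -0.3429 0.024 -0.0986
python3 -m inch '[{"delta_pos":[0,0,0],"rotation":[0,0,0]},{"delta_pos":[0,0,0],"rotation":[0,0,0]},{"delta_pos":[0,0,0],"rotation":[0,0,0]},{"delta_pos":[0,0,0],"rotation":[0,0,0]},{"delta_pos":[0,0,0],"rotation":[0,0,0]},{"delta_pos":[0,0,0],"rotation":[0,0,0]},{"delta_pos":[0,0,0],"rotation":[0,0,0]},{"delta_pos":[0,0,0],"rotation":[0,0,0]}]' 1.5
python3 d.py 0.4873 -0.3429 0.024 -0.0986
python3 - <<'E'
from h import *; from bench import camera
s=camera("scene"); crop(s,110,140,250,270,5,"s4.png")
E
```

```text
time_s: 2.9
eef_pos: [0.4879, -0.3435, 0.0251]
eef_rot: [0.001, 0.741, 0.672, 0.0]
wrist_force: [-0.1, -0.1, 0.0]
opening: 0.999
t 2.9 pos [ 0.4879 -0.3435  0.0251] yawY -0.0983 tilt [ 8.e-04 -8.e-04 -1.e+00] F [-0.1 -0.1  0. ] open 0.999 j6 -0.71
delta cm [ 0.05 -0.07  0.11] rz 0.0003
time_s: 3.7
eef_pos: [0.4878, -0.3431, 0.0249]
eef_rot: [0.0, 0.741, 0.672, -0.0]
wrist_force: [-0.6, 0.5, 4.6]
opening: 0.31
t 3.7 pos [ 0.4878 -0.3431  0.0249] yawY -0.0979 tilt [ 5.e-04 -6.e-04 -1.e+00] F [-0.6  0.5  4.6] open 0.31 j6 -0.71
delta cm [ 0.02 -0.05  0.09] rz 0.0007
```

View pics/s4.png

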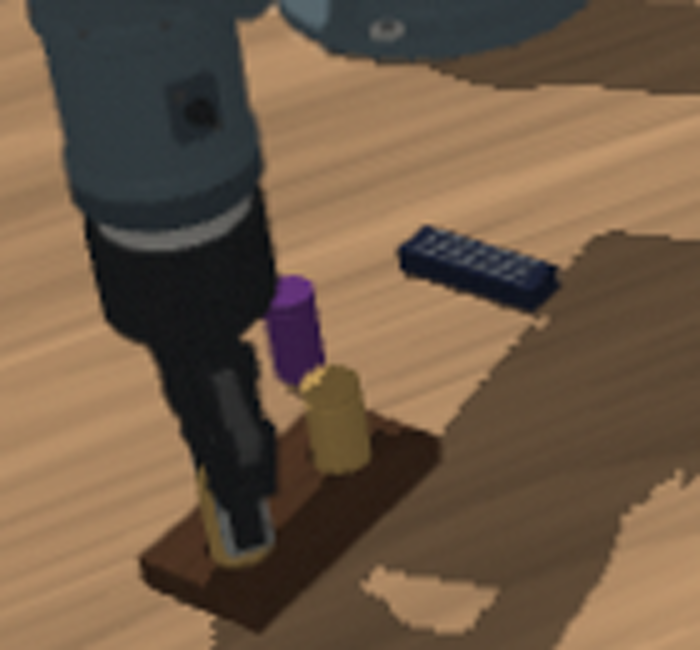

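The fingers have stopped at 0.31 of full opening (about 27 mm), so spare_1 is gripped at scene crop (240,510). Lifting it now.

```bash
python3 -m inch '[{"delta_pos":[0,0,-1],"rotation":[0,0,0]},{"delta_pos":[0,0,-2.5],"rotation":[0,0,0]},{"delta_pos":[0,0,-3],"rotation":[0,0,0]},{"delta_pos":[0,0,-3],"rotation":[0,0,0]},{"delta_pos":[0,0,-2],"rotation":[0,0,0]},{"delta_pos":[0,0,0],"rotation":[0,0,0]},{"delta_pos":[0,0,0],"rotation":[0,0,0]}]'
python3 d.py 0.6469 0.0191 0.14 -0.0986
python3 - <<'E'
from h import *; from bench import camera
s=camera("scene"); crop(s,90,100,250,230,5,"s5.png")
E
```

```text
time_s: 4.45
eef_pos: [0.4872, -0.3426, 0.1389]
eef_rot: [-0.0, 0.741, 0.672, 0.0]
wrist_force: [0.2, -0.4, -2.2]
opening: 0.308
t 4.45 pos [ 0.4872 -0.3426  0.1389] yawY -0.098 tilt [-2.e-04  2.e-04 -1.e+00] F [ 0.2 -0.4 -2.2] open 0.308 j6 -0.71
delta cm [37.56 12.35 -0.11] rz 0.0006
```

View pics/s5.png

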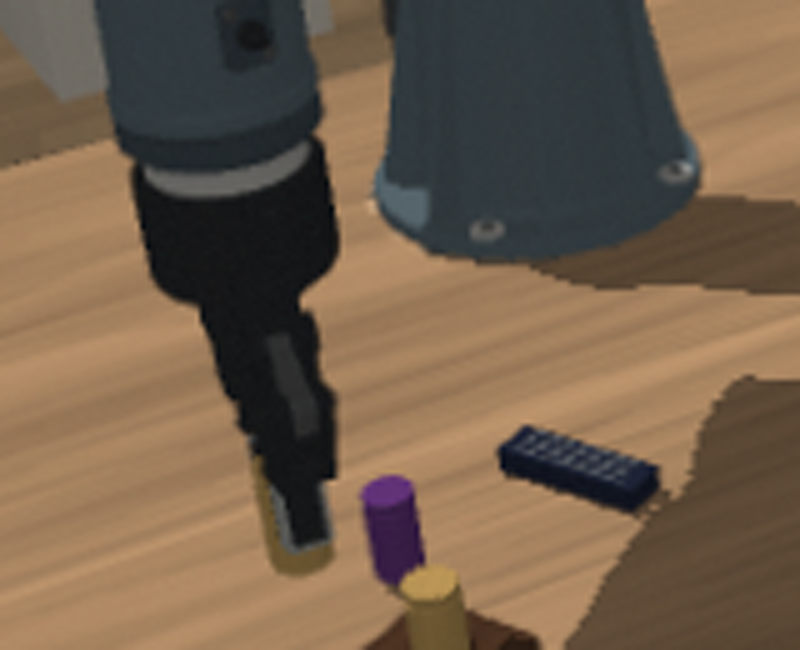

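The weight is held upright, its bottom at about crop (301,553). I'll check its offset from the TCP.

Run:
```python
from fit import *
z=.1389-.0169
for y in(550,554,558): print(px2w(s,*T(301,y,90,100,5),z))
# predicted silhouettes for bottom circle centred at TCP
for a in (0,1.57,3.14,4.71):
    p=w2px(s,[.4872+.014*np.cos(a),-.3426+.014*np.sin(a),z]); print(((p-[90,100]+.5)*5).round())
for a in np.linspace(0,6.28,200): pass
P=np.array([(w2px(s,[.4872+.014*np.cos(a),-.3426+.014*np.sin(a),z])-[90,100]+.5)*5 for a in np.linspace(0,6.28,200)]); print(P.min(0),P.max(0))
```

```text
[ 0.48214804 -0.34157842  0.122     ]
[ 0.48492716 -0.34268633  0.122     ]
[ 0.48769243 -0.343789    0.122     ]
[316. 573.]
[334. 546.]
[292. 541.]
[273. 568.]
[271.16017607 537.92780062] [336.05977635 576.54231283]
```

```bash
python3 -m inch '[{"delta_pos":[2,0.65,0],"rotation":[0,0,0]},{"delta_pos":[4,1.31,0],"rotation":[0,0,0]},{"delta_pos":[4.4,1.45,0],"rotation":[0,0,0]},{"delta_pos":[4.4,1.45,0],"rotation":[0,0,0]},{"delta_pos":[4.4,1.45,0],"rotation":[0,0,0]},{"delta_pos":[4.4,1.45,0],"rotation":[0,0,0]},{"delta_pos":[4.4,1.45,0],"rotation":[0,0,0]},{"delta_pos":[4,1.31,0],"rotation":[0,0,0]},{"delta_pos":[3.5,1.15,0],"rotation":[0,0,0]},{"delta_pos":[2,0.68,0],"rotation":[0,0,0]}]'
python3 -m inch '[{"delta_pos":[0,0,0],"rotation":[0,0,0]},{"delta_pos":[0,0,0],"rotation":[0,0,0]}]'
python3 d.py 0.6469 0.0191 0.14 -0.0986
```

```text
time_s: 5.5
eef_pos: [0.6463, 0.0216, 0.1366]
eef_rot: [-0.002, 0.74, 0.673, -0.001]
wrist_force: [0.5, -1.4, -2.1]
opening: 0.307
time_s: 5.7
eef_pos: [0.6458, 0.0186, 0.1371]
eef_rot: [-0.001, 0.74, 0.672, -0.001]
wrist_force: [0.1, -0.1, -1.7]
opening: 0.307
t 5.7 pos [0.6458 0.0186 0.1371] yawY -0.0968 tilt [-3.6e-03  1.0e-04 -1.0e+00] F [ 0.1 -0.1 -1.7] open 0.307 j6 -0.06
delta cm [ 0.06  0.1  -0.29] rz 0.0018
```

```bash
python3 -m inch '[{"delta_pos":[0.06,0.1,1],"rotation":[0,0,0]},{"delta_pos":[0,0,2],"rotation":[0,0,0]},{"delta_pos":[0,0,2],"rotation":[0,0,0]},{"delta_pos":[0,0,0.9],"rotation":[0,0,0]},{"delta_pos":[0,0,0],"rotation":[0,0,0]},{"delta_pos":[0,0,0],"rotation":[0,0,0]},{"delta_pos":[0,0,0],"rotation":[0,0,0]}]'
python3 d.py 0.6469 0.0191 0.0465 -0.0986
python3 - <<'E'
from h import *; from bench import camera
s=camera("scene"); crop(s,260,150,390,250,6,"s6.png"); c=camera("top"); crop(c,220,130,320,220,6,"t6.png")
E
```

```text
time_s: 6.4
eef_pos: [0.649, 0.0183, 0.0815]
eef_rot: [0.001, 0.741, 0.671, 0.001]
wrist_force: [0.3, 0.9, -2.0]
opening: 0.307
t 6.4 pos [0.649  0.0183 0.0815] yawY -0.0984 tilt [ 2.e-03 -3.e-04 -1.e+00] F [ 0.3  0.9 -2. ] open 0.307 j6 -0.06
delta cm [ 0.06 -0.22  3.5 ] rz 0.0002
```

View pics/s6.png

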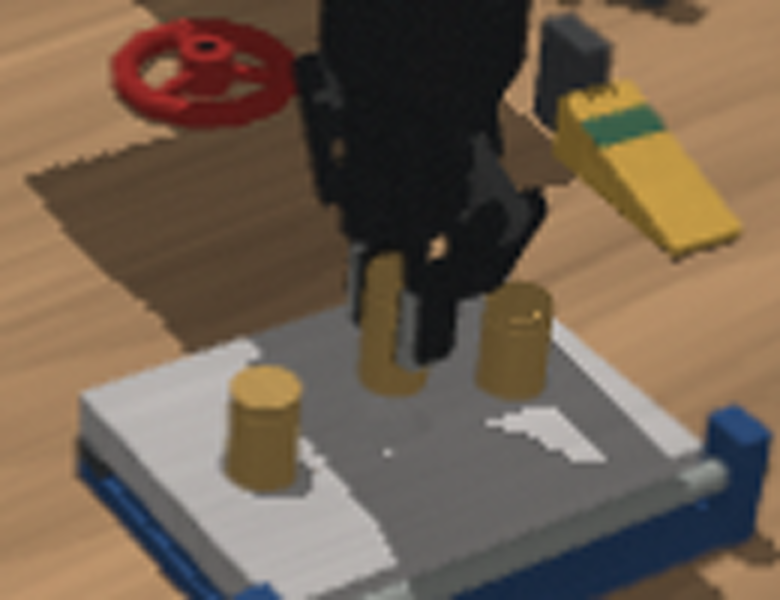

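View pics/t6.png

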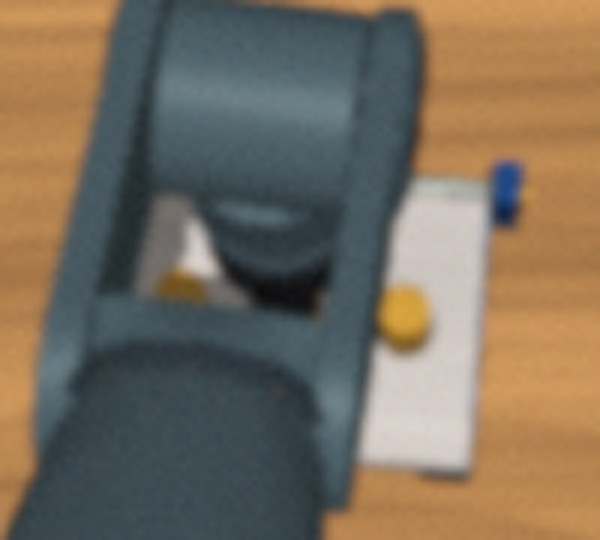

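Run:
```python
from fit import *
def sil(x,y,z):
    P=np.array([(w2px(s,[x+.014*np.cos(a),y+.014*np.sin(a),z])-[260,150]+.5)*6 for a in np.linspace(0,6.28,200)]); return P.min(0).round(1),P.max(0).round(1)
print("held",sil(.649,.0183,.0646))
r=R.from_euler('z',-.0986).as_matrix()
for y in(-.06,.06): p=r@[0,y,0]+[.6469,.0191,0]; print(p,"top",sil(p[0],p[1],.08))
```

```text
held (array([358.9, 354.9]), array([430.1, 397.6]))
[ 0.64099358 -0.04060858  0.        ] top (array([228.4, 364.2]), array([301.9, 408.5]))
[0.65280642 0.07880858 0.        ] top (array([484. , 278.4]), array([553.9, 318.6]))
```

```bash
python3 -m inch '[{"delta_pos":[0.06,-0.2,0],"rotation":[0,0,0]},{"delta_pos":[0,0,0.5],"rotation":[0,0,0]},{"delta_pos":[0,0,0.5],"rotation":[0,0,0]},{"delta_pos":[0,0,0],"rotation":[0,0,0]},{"delta_pos":[0,0,0],"rotation":[0,0,0]}]'
python3 d.py 0.6471 0.0191 0.0465 -0.0986
```

```text
time_s: 7.0
eef_pos: [0.6459, 0.0196, 0.0698]
eef_rot: [-0.0, 0.741, 0.672, -0.0]
wrist_force: [-0.2, 0.9, -2.2]
opening: 0.307
t 7.0 pos [0.6459 0.0196 0.0698] yawY -0.098 tilt [-9.e-04  1.e-04 -1.e+00] F [-0.2  0.9 -2.2] open 0.307 j6 -0.05
delta cm [-0.04  0.13  2.33] rz 0.0006
```

```bash
python3 -m inch '[{"delta_pos":[-0.04,0.1,0.3],"rotation":[0,0,0]},{"delta_pos":[0,0,0.4],"rotation":[0,0,0]},{"delta_pos":[0,0,0.4],"rotation":[0,0,0]},{"delta_pos":[0,0,0.3],"rotation":[0,0,0]},{"delta_pos":[0,0,0],"rotation":[0,0,0]}]'
python3 d.py 0.6471 0.0191 0.0465 -0.0986
```

```text
time_s: 7.5
eef_pos: [0.6466, 0.0191, 0.0554]
eef_rot: [-0.001, 0.741, 0.672, -0.0]
wrist_force: [0.1, -0.7, -1.4]
opening: 0.306
t 7.5 pos [0.6466 0.0191 0.0554] yawY -0.098 tilt [-1.4e-03  2.0e-04 -1.0e+00] F [ 0.1 -0.7 -1.4] open 0.306 j6 -0.06
delta cm [0.   0.05 0.89] rz 0.0006
```

```bash
python3 -m inch '[{"delta_pos":[0,0,0.3],"rotation":[0,0,0]},{"delta_pos":[0,0,0.3],"rotation":[0,0,0]},{"delta_pos":[0,0,0.15],"rotation":[0,0,0]},{"delta_pos":[0,0,0],"rotation":[0,0,0]},{"delta_pos":[0,0,0],"rotation":[0,0,0]}]'
python3 d.py 0.6471 0.0191 0.0465 -0.0986
python3 - <<'E'
from h import *; from bench import camera
s=camera("scene"); crop(s,260,150,390,250,6,"s7.png")
E
```

```text
time_s: 8.0
eef_pos: [0.6471, 0.0191, 0.0488]
eef_rot: [-0.0, 0.741, 0.672, -0.0]
wrist_force: [-0.6, 0.2, -0.9]
opening: 0.311
t 8.0 pos [0.6471 0.0191 0.0488] yawY -0.098 tilt [-1.e-04  0.e+00 -1.e+00] F [-0.6  0.2 -0.9] open 0.311 j6 -0.06
delta cm [ 0.   -0.    0.23] rz 0.0006
```

View pics/s7.png

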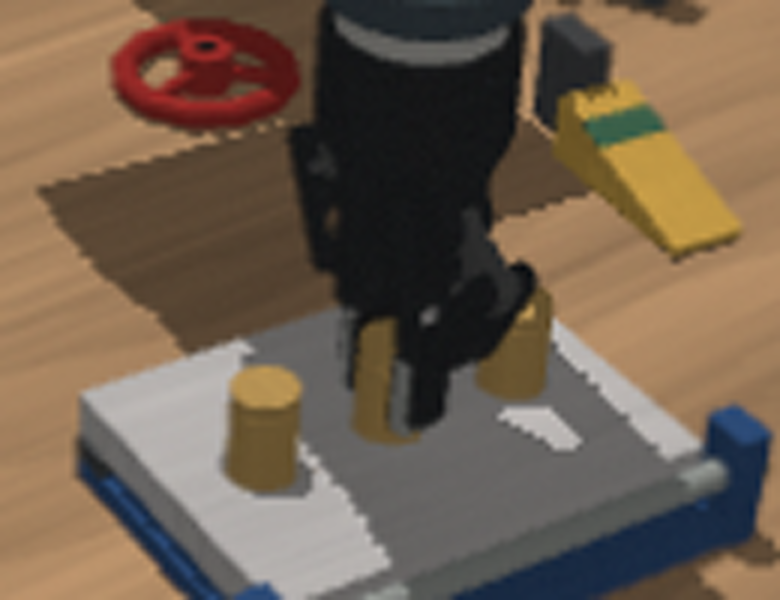

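The weight's visible lower end (crop (388,440)) is at the plate surface with no contact load, so it is in the pocket. I'll go down the last 2 mm and release.

```bash
python3 -m inch '[{"delta_pos":[0,0,0.2],"rotation":[0,0,0]},{"delta_pos":[0,0,0],"rotation":[0,0,0]},{"delta_pos":[0,0,0],"rotation":[0,0,0]}]'
python3 -m inch '[{"delta_pos":[0,0,0],"rotation":[0,0,0]},{"delta_pos":[0,0,0],"rotation":[0,0,0]},{"delta_pos":[0,0,0],"rotation":[0,0,0]},{"delta_pos":[0,0,0],"rotation":[0,0,0]},{"delta_pos":[0,0,0],"rotation":[0,0,0]}]' 6
python3 -m inch '[{"delta_pos":[0,0,-0.5],"rotation":[0,0,0]},{"delta_pos":[0,0,-1.5],"rotation":[0,0,0]},{"delta_pos":[0,0,-3],"rotation":[0,0,0]},{"delta_pos":[0,0,-4],"rotation":[0,0,0]},{"delta_pos":[0,0,-3],"rotation":[0,0,0]},{"delta_pos":[0,0,0],"rotation":[0,0,0]}]'
python3 - <<'E'
from h import *; from bench import camera
s=camera("scene"); crop(s,260,130,390,250,5,"s8.png")
E
python3 d.py 0.4743 .2808 .14 1.421
```

```text
time_s: 8.35
eef_pos: [0.6474, 0.019, 0.047]
eef_rot: [0.0, 0.741, 0.672, 0.0]
wrist_force: [0.4, 0.2, -1.5]
opening: 0.309
time_s: 8.85
eef_pos: [0.6472, 0.0191, 0.0469]
eef_rot: [0.0, 0.741, 0.672, 0.0]
wrist_force: [0.5, 0.5, 0.7]
opening: 0.704
time_s: 9.45
eef_pos: [0.6509, 0.0186, 0.1746]
eef_rot: [0.005, 0.741, 0.672, 0.004]
wrist_force: [1.1, 0.3, 1.0]
opening: 0.702
t 9.5 pos [0.6494 0.0188 0.1716] yawY -0.0979 tilt [ 0.0075 -0.0011 -1.    ] F [ 0.1 -0.   0.1] open 0.704 j6 -0.06
delta cm [ 24.37 -20.02   3.  ] rz -1.5189
```

View pics/s8.png

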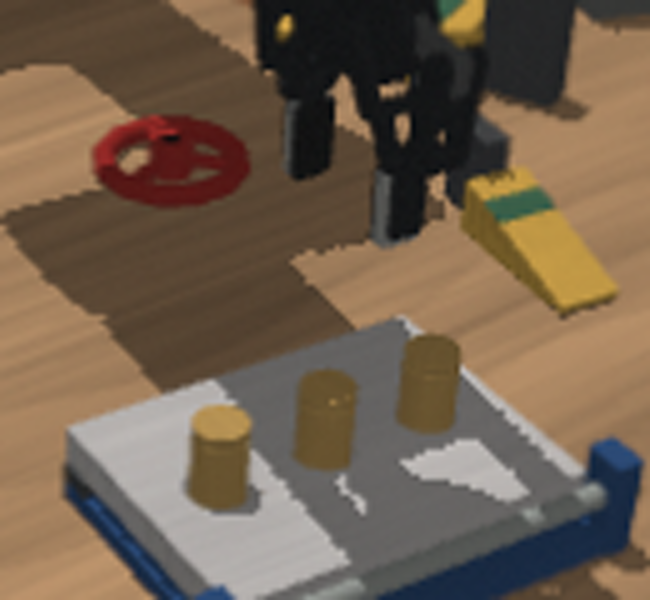

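The three weight tops, at crop (220,423), (328,388) and (432,353), are collinear and evenly spaced. The new weight is seated upright, so I'm moving on to the wedge.

```bash
python3 -m inch '[{"delta_pos":[2.5,-2,0],"rotation":[0,0,0]},{"delta_pos":[3.5,-2.9,0],"rotation":[0,0,0]},{"delta_pos":[3.5,-2.9,0],"rotation":[0,0,0]},{"delta_pos":[3.5,-2.9,0],"rotation":[0,0,0]},{"delta_pos":[3.5,-2.9,0],"rotation":[0,0,0]},{"delta_pos":[3.5,-2.9,0],"rotation":[0,0,0]},{"delta_pos":[2.5,-2,0],"rotation":[0,0,0]},{"delta_pos":[1.8,-1.5,0],"rotation":[0,0,0]}]'
python3 -m inch '[{"delta_pos":[0,0,0],"rotation":[0,0,-0.15]},{"delta_pos":[0,0,0],"rotation":[0,0,-0.15]},{"delta_pos":[0,0,0],"rotation":[0,0,-0.15]},{"delta_pos":[0,0,0],"rotation":[0,0,-0.15]},{"delta_pos":[0,0,0],"rotation":[0,0,-0.15]},{"delta_pos":[0,0,0],"rotation":[0,0,-0.15]},{"delta_pos":[0,0,0],"rotation":[0,0,-0.15]},{"delta_pos":[0,0,0],"rotation":[0,0,-0.15]},{"delta_pos":[0,0,0],"rotation":[0,0,-0.15]},{"delta_pos":[0,0,0],"rotation":[0,0,-0.15]}]'
python3 -m inch '[{"delta_pos":[0,0,0],"rotation":[0,0,-0.02]},{"delta_pos":[0,0,0],"rotation":[0,0,0]}]'
python3 d.py 0.4733 .2810 .1 1.421
```

```text
time_s: 10.3
eef_pos: [0.4696, 0.2821, 0.1662]
eef_rot: [-0.0, 0.74, 0.672, -0.001]
wrist_force: [-0.6, -0.7, 0.3]
opening: 0.7
time_s: 11.3
eef_pos: [0.4711, 0.2802, 0.1661]
eef_rot: [-0.001, 0.081, 0.997, -0.0]
wrist_force: [1.0, 0.4, -0.2]
opening: 0.701
time_s: 11.5
eef_pos: [0.4715, 0.2803, 0.1664]
eef_rot: [-0.0, 0.076, 0.997, -0.0]
wrist_force: [0.2, 0.6, -0.1]
opening: 0.699
t 11.5 pos [0.4715 0.2803 0.1664] yawY 1.4189 tilt [-1.e-03 -3.e-04 -1.e+00] F [ 0.2  0.6 -0.1] open 0.699 j6 -1.1
delta cm [-0.18  0.1   6.64] rz -0.0021
```

```bash
python3 -m inch '[{"delta_pos":[-0.18,0.1,2],"rotation":[0,0,0]},{"delta_pos":[0,0,3],"rotation":[0,0,0]},{"delta_pos":[0,0,2.5],"rotation":[0,0,0]},{"delta_pos":[0,0,0],"rotation":[0,0,0]},{"delta_pos":[0,0,0],"rotation":[0,0,0]}]'
python3 d.py 0.4733 .2810 .012 1.421
python3 - <<'E'
from h import *; from bench import camera
s=camera("scene"); crop(s,310,80,430,200,5,"s9.png"); c=camera("top"); crop(c,130,170,250,290,5,"t9.png")
E
```

```text
time_s: 12.0
eef_pos: [0.4736, 0.2811, 0.0918]
eef_rot: [-0.001, 0.075, 0.997, -0.0]
wrist_force: [-0.5, 0.1, 0.7]
opening: 0.706
t 12.0 pos [0.4736 0.2811 0.0918] yawY 1.4203 tilt [-1.e-03 -4.e-04 -1.e+00] F [-0.5  0.1  0.7] open 0.706 j6 -1.1
delta cm [ 0.02 -0.01  7.98] rz -0.0007
```

View pics/s9.png

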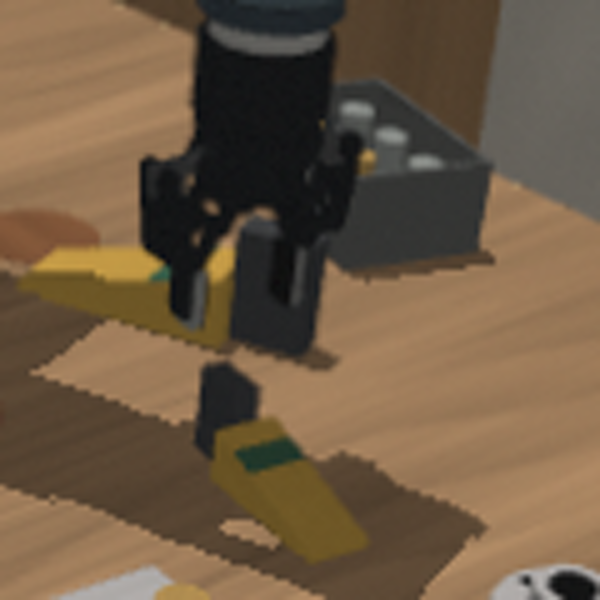

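View pics/t9.png

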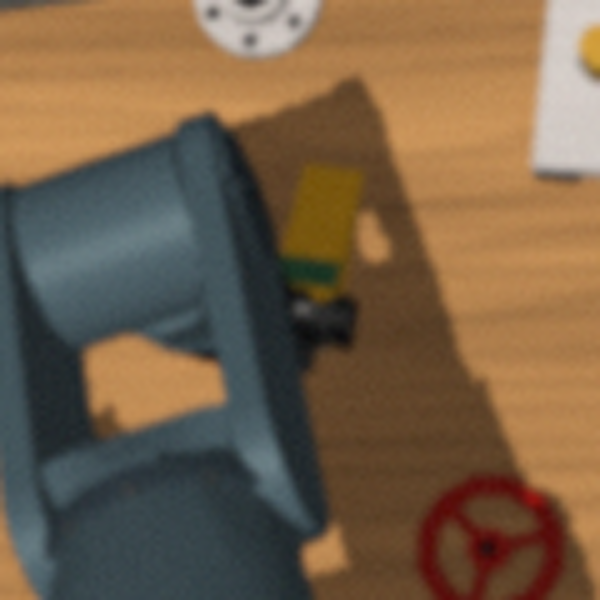

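The open jaws straddle the line to the tab (scene crop (230,380)). Descending to TCP z of about 12 mm.

```bash
python3 -m inch '[{"delta_pos":[0,0,2],"rotation":[0,0,0]},{"delta_pos":[0,0,2],"rotation":[0,0,0]},{"delta_pos":[0,0,2],"rotation":[0,0,0]},{"delta_pos":[0,0,1.2],"rotation":[0,0,0]},{"delta_pos":[0,0,0.7],"rotation":[0,0,0]},{"delta_pos":[0,0,0],"rotation":[0,0,0]},{"delta_pos":[0,0,0],"rotation":[0,0,0]}]'
python3 d.py 0.4733 .2810 .012 1.421
python3 - <<'E'
from h import *; from bench import camera
s=camera("scene"); crop(s,310,80,430,200,5,"s10.png")
E
```

```text
time_s: 12.8
eef_pos: [0.4746, 0.2815, 0.0137]
eef_rot: [0.001, 0.074, 0.997, 0.0]
wrist_force: [-0.6, -0.1, -0.1]
opening: 0.704
t 12.8 pos [0.4746 0.2815 0.0137] yawY 1.4219 tilt [ 1.4e-03  5.0e-04 -1.0e+00] F [-0.6 -0.1 -0.1] open 0.704 j6 -1.1
delta cm [ 0.12 -0.06  0.17] rz 0.0009
```

View pics/s10.png

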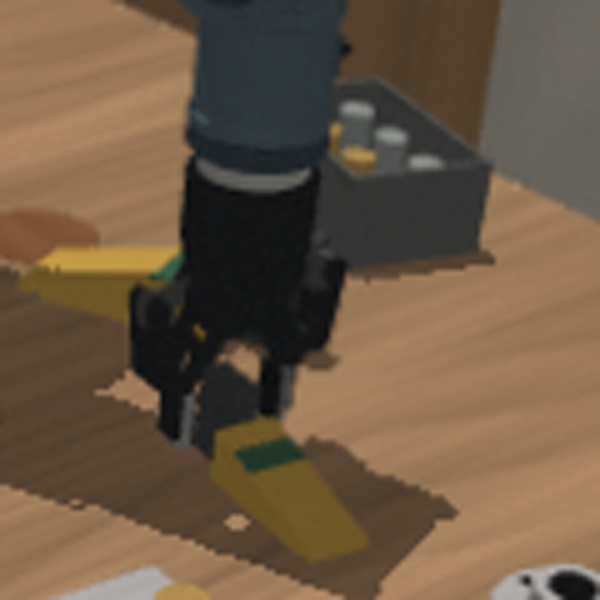

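The fingers straddle the tab (crop (230,400)), well centred. Closing.

```bash
python3 -m inch '[{"delta_pos":[0.1,0,0],"rotation":[0,0,0]},{"delta_pos":[0,0,0],"rotation":[0,0,0]},{"delta_pos":[0,0,0],"rotation":[0,0,0]},{"delta_pos":[0,0,0],"rotation":[0,0,0]},{"delta_pos":[0,0,0],"rotation":[0,0,0]},{"delta_pos":[0,0,0],"rotation":[0,0,0]},{"delta_pos":[0,0,0],"rotation":[0,0,0]},{"delta_pos":[0,0,0],"rotation":[0,0,0]}]' 0.5
python3 d.py 0.4338 .040 .0132 1.4722
python3 - <<'E'
from h import *; from bench import camera; import pickle
s=camera("scene"); crop(s,310,80,430,200,5,"s11.png"); pickle.dump((s,s),open("c1.pkl","wb"))
from scipy.spatial.transform import Rotation as R
r=R.from_euler('z',-.0986).as_matrix()
for x in(-.205,-.215,-.075-.046): print(x,(r@[x,0,0]+[.6471,.0191,0]).round(4))
E
```

```text
time_s: 13.65
eef_pos: [0.4731, 0.2815, 0.0133]
eef_rot: [0.0, 0.074, 0.997, 0.0]
wrist_force: [-2.4, 0.7, 6.3]
opening: 0.208
t 13.65 pos [0.4731 0.2815 0.0133] yawY 1.422 tilt [ 6.e-04  3.e-04 -1.e+00] F [-2.4  0.7  6.3] open 0.208 j6 -1.1
delta cm [  0.31 -24.47   0.  ] rz -0.0502
-0.205 [0.4431 0.0393 0.    ]
-0.215 [0.4331 0.0403 0.    ]
-0.121 [0.5267 0.031  0.    ]
```

View pics/s11.png

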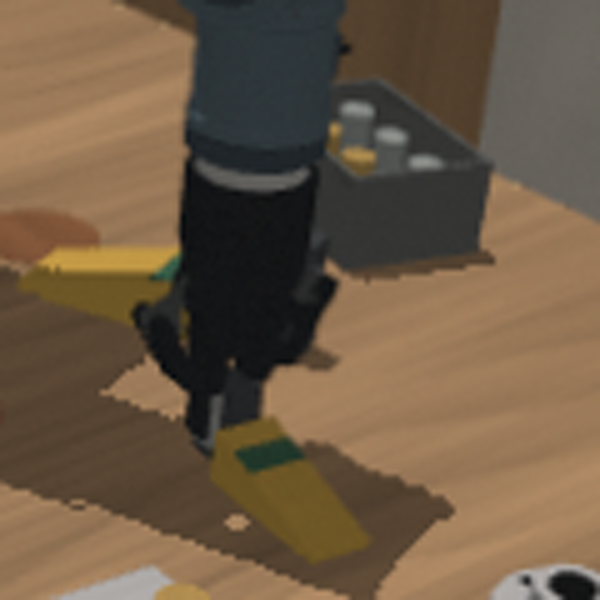

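Tab gripped (0.208 × 85 ≈ 17.7 mm, matching the 18 mm tab). Next: align the yaw, back off about 2 cm, and slide along the stand's −y to the front opening.

```bash
python3 -m inch '[{"delta_pos":[0.5,0,0],"rotation":[0,0,-0.025]},{"delta_pos":[0.8,0,0],"rotation":[0,0,-0.025]},{"delta_pos":[0.8,-0.5,0],"rotation":[0,0,0]},{"delta_pos":[0,-1.5,0],"rotation":[0,0,0]},{"delta_pos":[0,-2,0],"rotation":[0,0,0]},{"delta_pos":[0,-2.5,0],"rotation":[0,0,0]},{"delta_pos":[0,-2.5,0],"rotation":[0,0,0]},{"delta_pos":[0,-2,0],"rotation":[0,0,0]},{"delta_pos":[0,-1,0],"rotation":[0,0,0]},{"delta_pos":[0,0,0],"rotation":[0,0,0]}]'
python3 d.py 0.4281 .0407 .0133 1.4722
python3 - <<'E'
from h import *; from bench import camera
s=camera("scene"); crop(s,230,80,390,220,5,"s12.png")
E
```

```text
time_s: 14.7
eef_pos: [0.4394, 0.1632, 0.0133]
eef_rot: [-0.0, 0.05, 0.999, -0.0]
wrist_force: [-0.4, -4.2, 9.1]
opening: 0.201
t 14.7 pos [0.4394 0.1632 0.0133] yawY 1.4713 tilt [-2.e-04 -6.e-04 -1.e+00] F [-0.4 -4.2  9.1] open 0.201 j6 -1.37
delta cm [-9.00e-02 -1.23e+01  1.00e-02] rz -0.0009
```

View pics/s12.png

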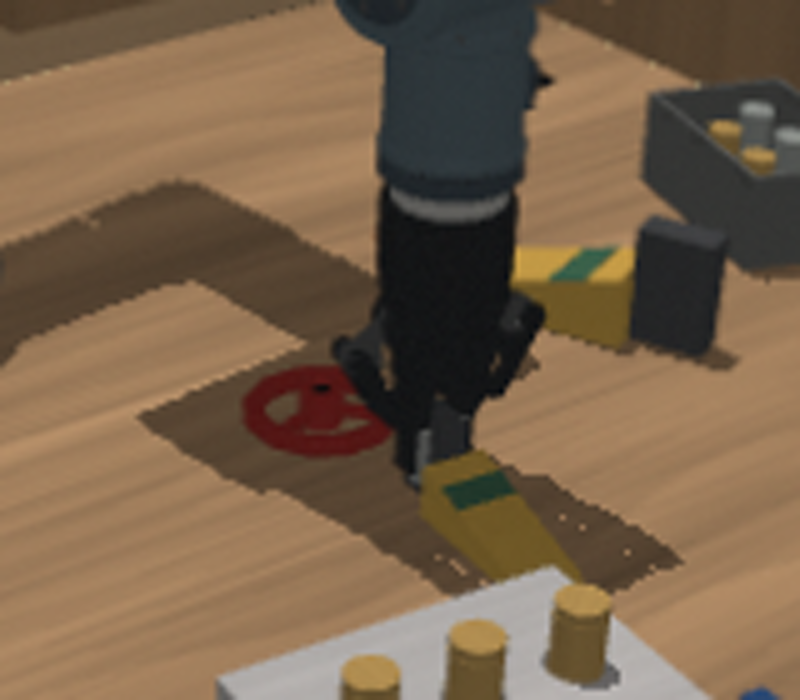

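The wedge is following, flat and gripped (tab at crop (450,430)), and the handwheel is still in place. I'll keep going.

```bash
python3 -m inch '[{"delta_pos":[0,-1.2,0],"rotation":[0,0,0]},{"delta_pos":[0,-2,0],"rotation":[0,0,0]},{"delta_pos":[0,-2.5,0],"rotation":[0,0,0]},{"delta_pos":[0,-2.5,0],"rotation":[0,0,0]},{"delta_pos":[0,-2.3,0],"rotation":[0,0,0]},{"delta_pos":[0,-1.3,0],"rotation":[0,0,0]},{"delta_pos":[0,-0.5,0],"rotation":[0,0,0]},{"delta_pos":[0,0,0],"rotation":[0,0,0]},{"delta_pos":[0,0,0],"rotation":[0,0,0]}]'
python3 d.py 0.5257 .0311 .0133 1.4722
python3 - <<'E'
from h import *; from bench import camera
s=camera("scene"); crop(s,240,120,380,250,5,"s13.png"); c=camera("top"); crop(c,220,140,340,260,5,"t13.png")
E
```

```text
time_s: 15.65
eef_pos: [0.4275, 0.0418, 0.0133]
eef_rot: [0.0, 0.049, 0.999, -0.0]
wrist_force: [-1.0, -2.8, 9.1]
opening: 0.202
t 15.65 pos [0.4275 0.0418 0.0133] yawY 1.4719 tilt [ 2.e-04 -2.e-04 -1.e+00] F [-1.  -2.8  9.1] open 0.202 j6 -1.65
delta cm [-9.88 -0.1   0.  ] rz -0.0003
```

View pics/s13.png

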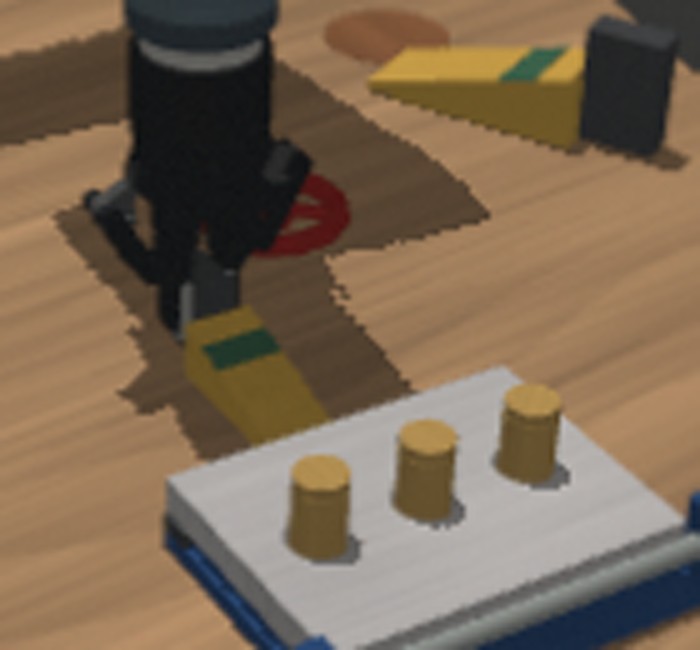

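View pics/t13.png

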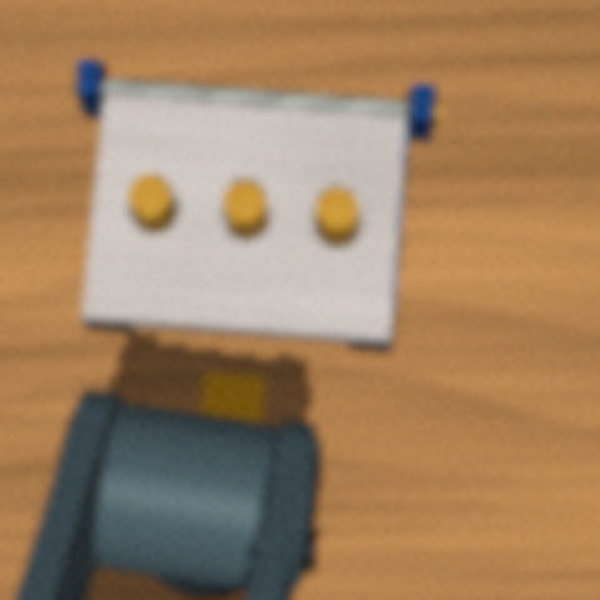

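The wedge is centred on the plate's front opening (top crop (235,395)), with the tip about 25 mm short of the edge. Pushing in.

```bash
python3 -m inch '[{"delta_pos":[-0.5,-0.1,0],"rotation":[0,0,0]},{"delta_pos":[-1,0,0],"rotation":[0,0,0]},{"delta_pos":[-1.2,0,0],"rotation":[0,0,0]},{"delta_pos":[-1.2,0,0],"rotation":[0,0,0]},{"delta_pos":[-1.2,0,0],"rotation":[0,0,0]},{"delta_pos":[-1.0,0,0],"rotation":[0,0,0]},{"delta_pos":[-0.7,0,0],"rotation":[0,0,0]},{"delta_pos":[-0.5,0,0],"rotation":[0,0,0]},{"delta_pos":[0,0,0],"rotation":[0,0,0]}]'
python3 d.py 0.5257 .0311 .0133 1.4722
python3 -m inch '[{"delta_pos":[-0.2,0,0],"rotation":[0,0,0]},{"delta_pos":[-0.2,0,0],"rotation":[0,0,0]},{"delta_pos":[-0.2,0,0],"rotation":[0,0,0]},{"delta_pos":[-0.2,0,0],"rotation":[0,0,0]},{"delta_pos":[-0.2,0,0],"rotation":[0,0,0]},{"delta_pos":[-0.2,0,0],"rotation":[0,0,0]},{"delta_pos":[0,0,0],"rotation":[0,0,0]}]'
python3 d.py 0.5257 .0311 .0133 1.4722
python3 - <<'E'
from h import *; from bench import camera
s=camera("scene"); crop(s,240,130,380,260,5,"s14.png")
E
```

```text
time_s: 16.65
eef_pos: [0.4952, 0.035, 0.0126]
eef_rot: [-0.006, 0.049, 0.999, 0.001]
wrist_force: [-14.5, 1.5, 22.3]
opening: 0.202
t 16.65 pos [0.4952 0.035  0.0126] yawY 1.473 tilt [-0.0112  0.0017 -0.9999] F [-14.5   1.5  22.3] open 0.202 j6 -1.64
delta cm [-3.08 -0.09 -0.1 ] rz 0.0008
time_s: 17.35
eef_pos: [0.5065, 0.0339, 0.0126]
eef_rot: [-0.006, 0.049, 0.999, 0.001]
wrist_force: [-16.2, 1.1, 24.8]
opening: 0.2
t 17.35 pos [0.5065 0.0339 0.0126] yawY 1.473 tilt [-0.0121  0.0018 -0.9999] F [-16.2   1.1  24.8] open 0.2 j6 -1.64
delta cm [-1.94 -0.09 -0.09] rz 0.0008
```

View pics/s14.png

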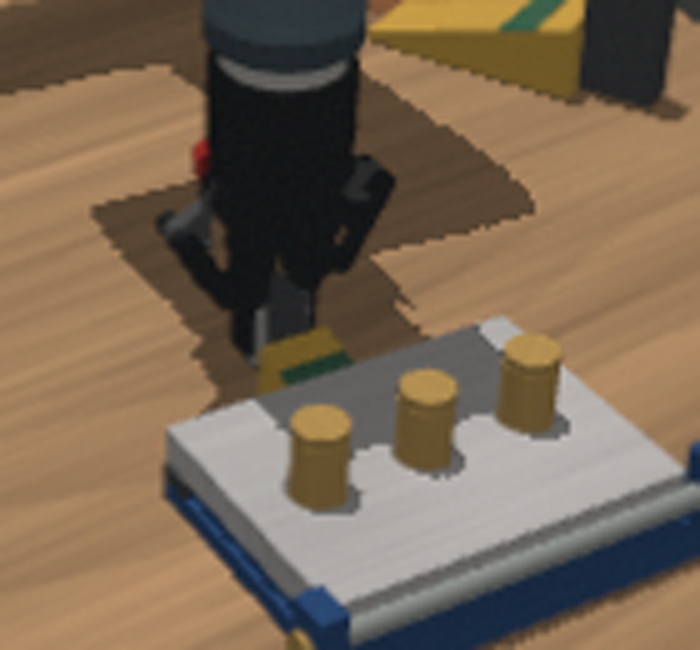

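Run:
```python
from h import *; from bench import camera; import pickle
s=camera("scene"); crop(s,270,170,340,230,11,"s15.png"); pickle.dump(s,open("c15.pkl","wb"))
crop(s,260,190,340,250,10,"s15b.png")
# predicted wedge points given TCP
r=R.from_euler('z',-.0986).as_matrix()
o=r@[.0012,0,0]+[.5065,.0339,0]
for m in [(.02,-.02,.034),(.02,.02,.034),(.037,-.02,.0292),(.037,.02,.0292),(.055,-.02,.0242),(.055,.02,.0242),(-.018,.009,.056),(.02,.009,.056),(.02,-.009,.056),(.02,-.02,0)]:
    print(m,((w2px(s,r@np.array(m)+o)-[270,170]+.5)*11).round())
for y in(-.1,.1):
  for z in (.042,.045,.048): print(y,z,((w2px(s,r@np.array([-.075,y,z])+[.6471,.0191,0])-[260,190]+.5)*10).round())
```

```text
(0.02, -0.02, 0.034) [244. 324.]
(0.02, 0.02, 0.034) [389. 277.]
(0.037, -0.02, 0.0292) [281. 377.]
(0.037, 0.02, 0.0292) [426. 329.]
(0.055, -0.02, 0.0242) [321. 435.]
(0.055, 0.02, 0.0242) [467. 386.]
(-0.018, 0.009, 0.056) [269. 135.]
(0.02, 0.009, 0.056) [353. 212.]
(0.02, -0.009, 0.056) [287. 233.]
(0.02, -0.02, 0) [241. 440.]
-0.1 0.042 [131. 254.]
-0.1 0.045 [131. 245.]
-0.1 0.048 [131. 235.]
0.1 0.042 [804.  29.]
0.1 0.045 [805.  19.]
0.1 0.048 [806.  10.]
```

View pics/s15.png

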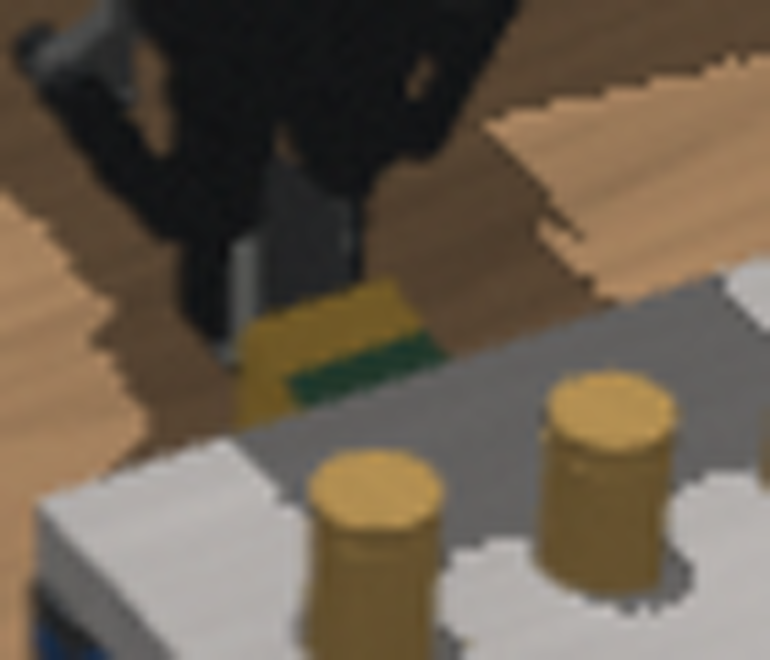

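View pics/s15b.png

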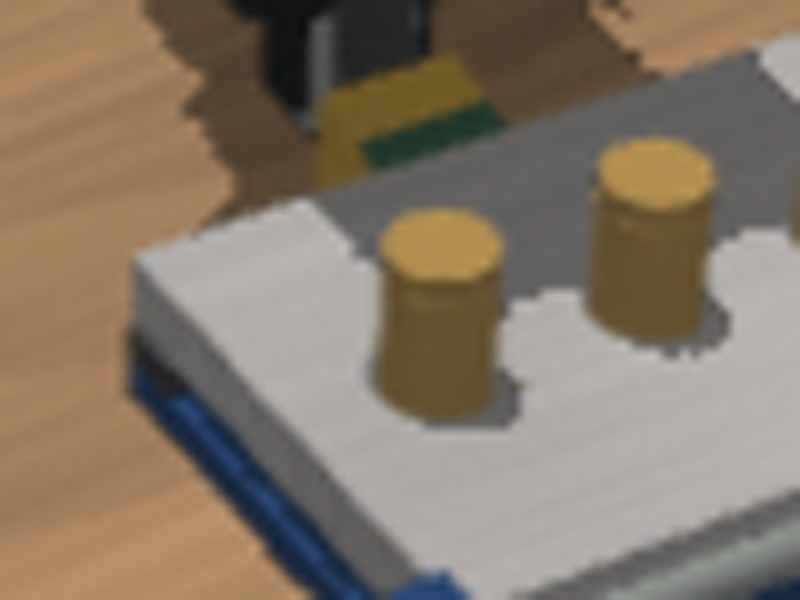

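The wedge is not slipping in the grip; its shoulder and green band match the prediction to about 1 mm. The plate corner (s15b (135,260)) has not lifted yet, and the tip is about 56 mm past the edge. The arm is pressing down at about 25 N, so I'll relieve that a little.

```bash
python3 -m inch '[{"delta_pos":[0,0,-0.05],"rotation":[0,0,0]},{"delta_pos":[0,0,0],"rotation":[0,0,0]},{"delta_pos":[0,0,0],"rotation":[0,0,0]}]'
python3 d.py 0.5257 .0311 .0133 1.4722
python3 -m inch '[{"delta_pos":[-0.2,0,0],"rotation":[0,0,0]},{"delta_pos":[-0.2,0,0],"rotation":[0,0,0]},{"delta_pos":[-0.2,0,0],"rotation":[0,0,0]},{"delta_pos":[-0.2,0,0],"rotation":[0,0,0]},{"delta_pos":[0,0,0],"rotation":[0,0,0]},{"delta_pos":[0,0,0],"rotation":[0,0,0]}]'
python3 d.py 0.5257 .0311 .0133 1.4722
python3 - <<'E'
from h import *; from bench import camera; import pickle
s=camera("scene"); crop(s,260,180,340,250,9,"s16.png"); print(get_obs()["torque"]) if 0 else None
E
```

```text
time_s: 17.75
eef_pos: [0.5069, 0.0339, 0.0127]
eef_rot: [-0.005, 0.049, 0.999, 0.001]
wrist_force: [-13.8, 1.3, 17.7]
opening: 0.203
t 17.75 pos [0.5069 0.0339 0.0127] yawY 1.4729 tilt [-0.0109  0.0017 -0.9999] F [-13.8   1.3  17.7] open 0.203 j6 -1.64
delta cm [-1.9  -0.09 -0.09] rz 0.0007
time_s: 18.35
eef_pos: [0.5098, 0.0336, 0.0126]
eef_rot: [-0.011, 0.048, 0.999, 0.001]
wrist_force: [-35.5, -0.1, 41.6]
opening: 0.205
t 18.35 pos [0.5098 0.0336 0.0126] yawY 1.4738 tilt [-0.0218  0.0024 -0.9998] F [-35.5  -0.1  41.6] open 0.205 j6 -1.64
delta cm [-1.61 -0.1  -0.1 ] rz 0.0016
```

View pics/s16.png

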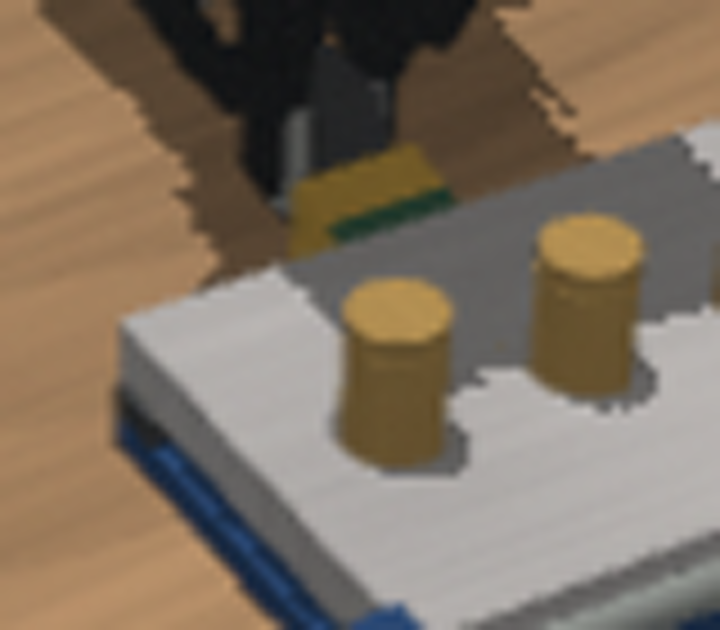

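Contact has been reached and the push is now 35 N, mostly because the arm dives and presses the wedge onto the table (Fz 42 N). I'll raise the commanded height to relieve that before pushing on.

```bash
python3 -m inch '[{"delta_pos":[0,0,-0.1],"rotation":[0,0,0]},{"delta_pos":[0,0,-0.1],"rotation":[0,0,0]},{"delta_pos":[0,0,0],"rotation":[0,0,0]},{"delta_pos":[0,0,0],"rotation":[0,0,0]}]'
python3 d.py 0.5257 .0311 .0133 1.4722
```

```text
time_s: 18.8
eef_pos: [0.512, 0.0335, 0.0127]
eef_rot: [-0.008, 0.049, 0.999, 0.001]
wrist_force: [-15.6, 0.9, 8.6]
opening: 0.206
t 18.8 pos [0.512  0.0335 0.0127] yawY 1.4729 tilt [-0.0162  0.0024 -0.9999] F [-15.6   0.9   8.6] open 0.206 j6 -1.64
delta cm [-1.38 -0.1  -0.08] rz 0.0007
```

```bash
python3 -m inch '[{"delta_pos":[-0.2,0,-0.03],"rotation":[0,0,0]},{"delta_pos":[-0.2,0,-0.03],"rotation":[0,0,0]},{"delta_pos":[-0.2,0,-0.03],"rotation":[0,0,0]},{"delta_pos":[0,0,0],"rotation":[0,0,0]},{"delta_pos":[0,0,0],"rotation":[0,0,0]}]'
python3 d.py 0.5257 .0311 .0133 1.4722
python3 - <<'E'
from h import *; from bench import camera; import pickle
s=camera("scene"); crop(s,260,180,340,250,9,"s17.png")
E
```

```text
time_s: 19.3
eef_pos: [0.5187, 0.0328, 0.0127]
eef_rot: [-0.007, 0.049, 0.999, 0.001]
wrist_force: [-8.6, 1.2, -3.0]
opening: 0.206
t 19.3 pos [0.5187 0.0328 0.0127] yawY 1.4727 tilt [-0.0146  0.0024 -0.9999] F [-8.6  1.2 -3. ] open 0.206 j6 -1.64
delta cm [-0.71 -0.1  -0.07] rz 0.0005
```

View pics/s17.png

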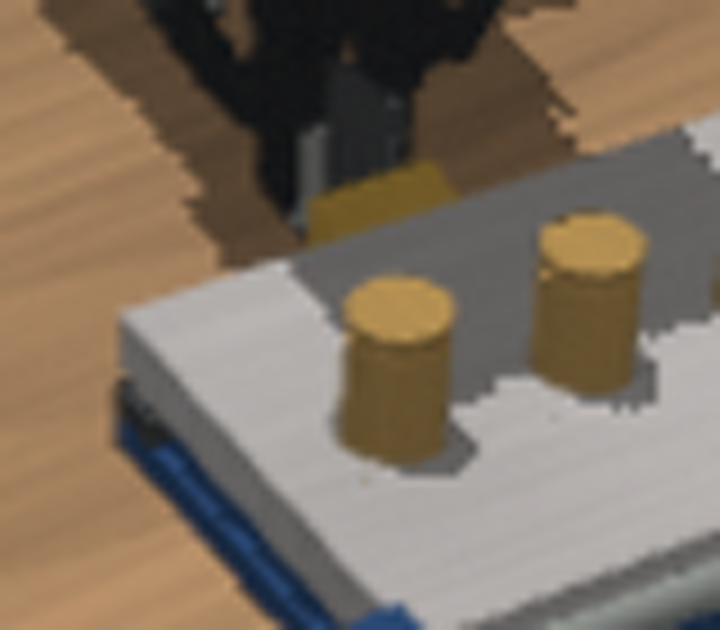

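The plate is starting to lift: its right front corner rose from (122,322) to (122,316) at 9x, about 2 mm. Forces are now mild, so I'll go about 5 mm further.

```bash
python3 -m inch '[{"delta_pos":[-0.2,0,0],"rotation":[0,0,0]},{"delta_pos":[-0.2,0,0],"rotation":[0,0,0]},{"delta_pos":[-0.2,0,0],"rotation":[0,0,0]},{"delta_pos":[0,0,0],"rotation":[0,0,0]},{"delta_pos":[0,0,0],"rotation":[0,0,0]},{"delta_pos":[0,0,0],"rotation":[0,0,0]}]'
python3 d.py 0.5257 .0311 .0133 1.4722
python3 - <<'E'
from h import *; from bench import camera; import pickle
s=camera("scene"); crop(s,260,180,340,250,9,"s18.png")
c=camera("top"); pickle.dump((c,s),open("c18.pkl","wb"));cv2.imwrite("pics/s18full.png",s["color"][:,:,::-1])
E
```

```text
time_s: 19.95
eef_pos: [0.5245, 0.0322, 0.0127]
eef_rot: [-0.008, 0.049, 0.999, 0.001]
wrist_force: [-8.9, 1.0, -1.6]
opening: 0.205
t 19.95 pos [0.5245 0.0322 0.0127] yawY 1.4727 tilt [-0.015   0.0025 -0.9999] F [-8.9  1.  -1.6] open 0.205 j6 -1.64
delta cm [-0.13 -0.1  -0.06] rz 0.0005
```

View pics/s18.png

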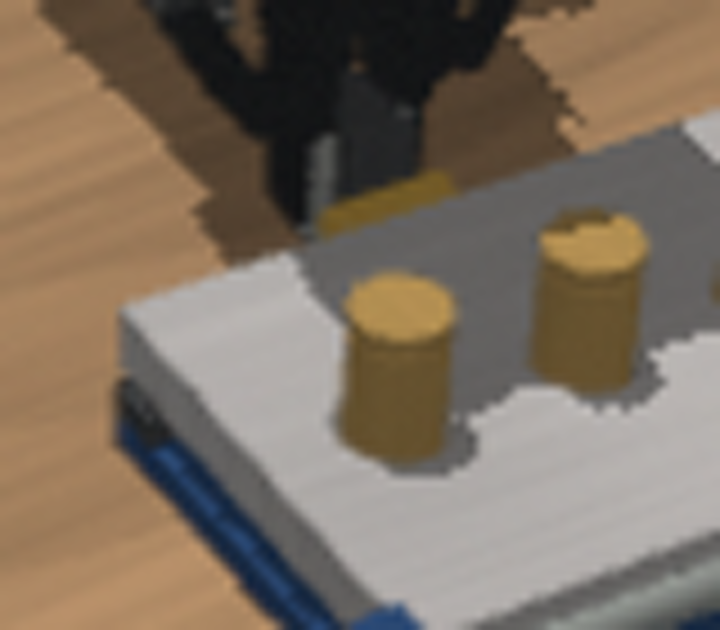

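View pics/s18full.png

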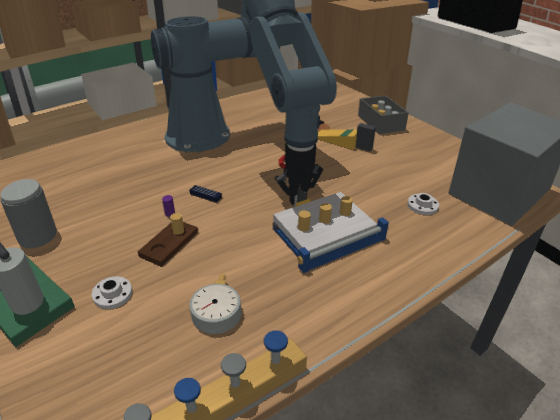

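Plate corner is up about 4 mm by image (rest v≈215.8, now 214.4), and the geometry gives about 4.5 mm (tip about 73 mm past the edge). One spare remains in the rack and the bystanders are unmoved. I'll let it settle and check stability.

```bash
python3 -m inch '[{"delta_pos":[0,0,0],"rotation":[0,0,0]},{"delta_pos":[0,0,0],"rotation":[0,0,0]},{"delta_pos":[0,0,0],"rotation":[0,0,0]},{"delta_pos":[0,0,0],"rotation":[0,0,0]},{"delta_pos":[0,0,0],"rotation":[0,0,0]},{"delta_pos":[0,0,0],"rotation":[0,0,0]}]'
python3 d.py 0.5257 .0311 .0133 1.4722
python3 - <<'E'
from h import *; from bench import camera
s=camera("scene"); crop(s,260,180,340,250,9,"s19.png")
E
```

```text
time_s: 20.65
eef_pos: [0.5245, 0.0322, 0.0127]
eef_rot: [-0.008, 0.049, 0.999, 0.001]
wrist_force: [-9.6, 1.1, -2.5]
opening: 0.199
t 20.65 pos [0.5245 0.0322 0.0127] yawY 1.4727 tilt [-0.0149  0.0025 -0.9999] F [-9.6  1.1 -2.5] open 0.199 j6 -1.64
delta cm [-0.12 -0.1  -0.06] rz 0.0005
```

View pics/s19.png

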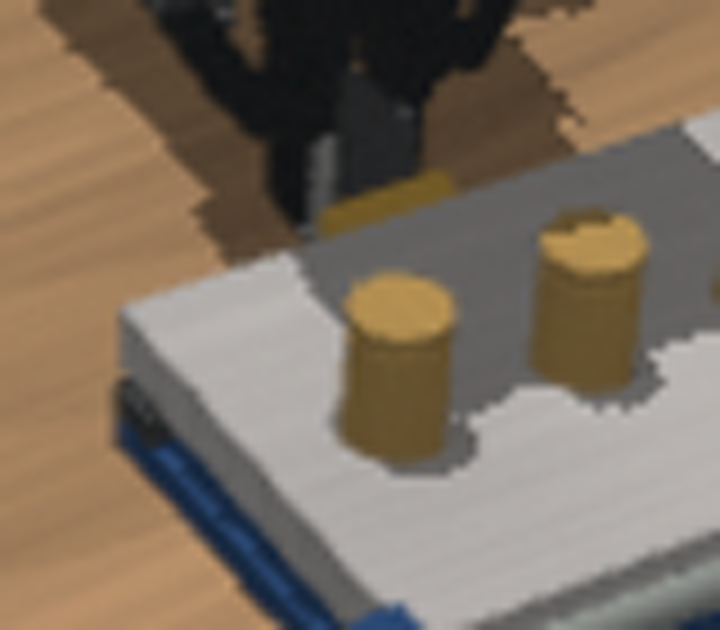

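The picture is unchanged from the last one (corner at (122,310)), so everything is static. Handing in.

```bash
python3 -c "from bench import hand_in; print(hand_in())"
```

```text
the job is handed in; nothing more can be done
None
```

I seated spare_1 in the empty middle pocket (pocket 2) and pushed the smaller yellow wedge, held by its tab, under the plate's front edge. The job was handed in at about 20.7 s with the wedge still gripped; no verdict was reported.

**Final checks:**
- **Weights:** the three weight tops were in line and evenly spaced after placing. One spare still stands in the rack, and the bystanders look unmoved in the last full picture.
- **Lift:** about 4 mm by the plate corner in the image and about 4.5 mm by geometry, with the wedge tip about 73 mm past the edge. That puts the edge inside the green band, but the plate hides the band in the final view, so I could not see this directly.
- **Grip and contact:** the fingers are shut on the 18 mm tab, with a steady push of about 9 N. By geometry they are about 35 mm from the plate. After 0.6 s of holding, arm and picture were unchanged.

**What disagreed:** resistance began earlier than expected because the arm was pressing the wedge down onto the table, up to about 42 N down and 35 N of push. Raising the commanded height fixed it. The tool stays tilted about 0.015 rad, and I did not measure the wedge's own tilt separately.

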